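# Clamp a denture flask and crack it open with a wedge

## Task

Turn the crank of the bench clamp until its jaw grips the denture flask firmly, then let go of the crank. Take the wedge and push its thin end into the notch between the two halves until the upper half just lifts off the lower one, by about 3 mm, and finish there with the wedge still in the gripper and carrying the upper half. Keep the flask seated in the clamp, and leave the other things on the bench alone.

Things in the scene. Friction and masses are not known exactly. Their poses are not given: they have to be found in the camera images.
- vise: Grey bench clamp fixed to the table, its place and yaw vary. Origin on the table under the middle of the flask's place; x points out of the side from which the wedge goes in, y from the fixed jaw towards the gearbox with the crank. Bed 100 x 275 mm (y -78 to +197), top 30 mm high. Fixed jaw on the -y side, inner face at y -42 mm, 56 mm high. Gearbox on the +y side, 90 x 90 mm around y +150 mm, 78 mm high.
- crank (a joint): Angle of the crank in rad (starts between 0 and 1, at most 3.2), growing clockwise seen from above. The crank turns about an upright axis on the gearbox and drives the jaw by a rack, 10 mm per rad. At 0 the crank arm points 110 degrees anticlockwise from the clamp's x axis. It is stiff (about 5 N at the knob) and stays where it is left. The jaw has the flask pinched near 2.4 rad; from there the push needed rises steeply, and 10 to 20 N at the knob clamps the flask firmly.
- crank_axis (a point): Point on the crank's upright axis, 115 mm above the table, at the height of the knob's middle.
- crank_knob (a point): Middle of the crank's black upright knob (20 mm diameter, 40 mm tall, from 92 to 132 mm above the table), 50 mm from the axis. It spins freely on its pin, so it can be held from above while it goes round. The crank arm (top 90 mm above the table) lies under it.
- jaw: Sliding steel jaw, 90 mm wide in x, 18 mm thick, 30 to 56 mm above the table. Its origin lies where the clamp's origin is at crank angle 0, and moves along the clamp's -y as the jaw closes.
- jaw_face (a point): Middle of the sliding jaw's clamping face, 62 mm from the jaw's origin towards +y, 43 mm above the table.
- flask: Lower half of the denture flask, aluminium, 0.6 kg, loose on the clamp's bed between the jaws with some play (the jaw pushes it onto the fixed jaw). Origin in the middle of the flask's underside; x points out of the notch side, within a few degrees of the clamp's x. It is 80 mm wide in y and 30 mm high, reaches to x -45 mm at the back and to x +63 mm in front, its flat top forming an 18 mm ledge in front of the notch.
- notch (a point): Middle of the floor of the notch's mouth: on the lower half's flat top, in the plane of the upper half's front face, 45 mm along x from the flask's origin. The notch, cut into the upper half's underside, is 34 mm wide, 60 mm deep and 7 mm high; its floor is the lower half's top. The roof's rim is a rounded lip, radius 3 mm.
- upper (a joint): Lift of the upper half (m): 0 seated, grows upward, at most 0.016. The upper half (aluminium, 90 x 80 x 30 mm, about 0.5 kg) slides on four upright pins and falls back unless it is carried.
- upper_top (a point): Middle of the upper half's top face, 30 mm above its underside (90 mm above the table when seated).
- wedge: Plain steel wedge, 0.14 kg, loose on the bench. An upright grip block 24 x 20 x 42 mm (x, y, z) with a blade 64 mm long and 20 mm wide towards -x; flat underside, blade thickness 2 mm at the tip rising evenly to 18 mm at the block (1 in 4). Origin at the underside, under the middle of the block. In the notch, with its underside on the floor, it starts to lift the upper half when the tip is about 23 mm inside the front face, then 1 mm for every 4 mm pushed.
- wedge_tip (a point): Middle of the blade's tip edge at the underside, 76 mm from the wedge's origin towards its -x.
- spacer: Bystander: plain rectangular steel bar 70 x 24 x 22 mm, origin under its middle. It may lie in either of the two places where the wedge may lie.
- jar: Bystander: white jar, 58 mm diameter, 70 mm tall, origin under its middle.
- model: Bystander: stone dental model, 55 x 65 mm, about 29 mm tall, origin under its middle.
There are look-alikes about, which are no part of the job. Of the things shaped like the flask, the aluminium one is meant. Leave any pink look-alike of the wedge alone.

How it is judged:
On the way, in this order (a step that is already met when the one before it is completed fails the run):
1. the crank has driven the jaw onto the flask, which is gripped and seated on the bed, the crank let go and the upper half not yet lifted (contact force between jaw and flask above 6 N and value of joint crank above 1.8 rad and contact force between the fingers and vise below 0.5 N and value of joint upper below 0.001 m and angle between flask's own z axis and vertical below 0.06 rad and z of flask in the frame of vise between 0.026 and 0.034 m and x of flask in the frame of vise between -0.02 and 0.02 m), for 0.3 s.
2. the wedge, held in the gripper, lifts the upper half off (value of joint upper above 0.0015 m and contact force between wedge and flask above 2 N and contact force between the fingers and wedge above 2 N and contact force between jaw and flask above 6 N), for 0.2 s.
At the end, for the whole second after the job is handed in: Upper half 1.5 to 6 mm off its seat, carried by the blade (15 mm or more inside the notch, over 2 N); gripper holds the still wedge (over 3 N), robot not touching the flask; jaw grips the flask (over 6 N), flask level on the bed, within 20 mm of the clamp's middle along x (value of joint upper between 0.0015 and 0.006 m and contact force between wedge and flask above 2 N and contact force between the fingers and wedge above 3 N and contact force between each of the arm, the fingers and flask below 0.5 N and x of wedge_tip in the frame of notch below -0.015 m and z of wedge_tip in the frame of notch below 0.006 m and linear speed of wedge below 0.01 m/s and contact force between jaw and flask above 6 N and angle between flask's own z axis and vertical below 0.06 rad and z of flask in the frame of vise between 0.026 and 0.034 m and x of flask in the frame of vise between -0.02 and 0.02 m); the arm keeps its last pose, push and grip.
It fails at once if the upper half is driven up more than 10 mm (value of joint upper above 0.01 m).
It fails at once if a bystander (spacer, jar, model) is moved more than 25 mm (distance of any of spacer, jar, model from where it was at the start of the episode above 0.025 m).
It also fails if it takes over 58 s, if anything falls off the work surface, if the arm or the gripper's body presses on something with over 40 N, if the wrist force passes 120 N, or if a joint passes its speed limit or range.

## Robot

A 7-joint arm with a two-finger parallel gripper is mounted at the origin on the work surface. World frame = base frame: x ahead of the robot, y to its left, z up, the work surface at z = 0. Lengths are in m, angles in rad, forces in N, time in s.
With the tool pointing down it reaches from about 0.4 to 0.925 m from the base axis. Payload 5.6 kg.
Tool frame: the origin (TCP) lies at the very end of the fingers, on their centre line; the grasp point (between the pads) lies 19 mm behind it; z points along the fingers, y is the line along which they close (so a half turn about z gives the same grasp; the last joint's range is limited). The gripper opens to 85 mm and grips with 20 to 120 N. Pads are 22 mm wide; open, the fingers measure 114 mm over their backs; the gripper's body (76 mm by 85 mm) begins 54 mm behind the grasp point. The pads swing forward as they close: fully open they stand 13 mm farther back than shut.
Start: joints at [-1.289, 0.468, -0.012, 1.603, 0.006, 1.071, -0.056], TCP at [0.207, 0.616, 0.231] pointing down, gripper open.
Joint ranges: [-2.53, 2.53], [-0.31, 2.02], [-1.57, 1.55], [0.28, 2.44], [-1.29, 4.43], [0.15, 1.84], [-2.92, 2.92]. Speed limits (rad/s): [2.57, 2.57, 3.14, 3.14, 3.14, 3.14, 3.14].

## Interface

Orientations are given as a unit quaternion [w, x, y, z].
In Python, from plant import arm gives the robot as it stands. The module is installed in compiled form; this text tells all that it offers.
- The arm moves only by the shell command python3 -m pendant 'ROWS'. ROWS is JSON, a list of rows, each a list of 7 numbers: the shift along the tool's x, y, z in mm, then the turn, a rotation vector about the tool's x, y, z in rad, then the opening in per cent of the stroke, from 0 (shut) to 100 (fully open). In form: [[tx, ty, tz, wx, wy, wz, claw], ...]. A call has 1 to 20 rows; each row is the pose to reach, as a shift and turn from the pose commanded when the call began, along the tool's axes at that moment; what a row does not reach only later rows make up. A row lasts 1/8 s, in which the tool goes at most 62.5 mm and 10.7 degrees, less where a joint would pass 70% of its speed; a pose out of reach is approached as far as the arm can. A call with a gripper value outside its range is refused whole. The fingers move at their own pace and stop on an object; the grip force is fixed at half the most. Time passes only in rows, so rows that repeat a pose let the fingers close. It gives the time, the measured TCP pose, the force, the opening and the grip force at its end, in the units of the state.
- arm.observe(): the state, without advancing time (a new reading comes with each control period).
- arm.get_image(name): name is "scene" or "side" or "wrist"; returns the picture (384x512x3 uint8, red, green, blue); there is no depth.
- arm.camera_params(name): a dict with "fx", "fy", "cx", "cy" (pixels), "camera_from_world" (4x4, takes a point from world to camera coordinates); the wrist camera has in their place "mount" (4x4, takes a point from camera to tool coordinates, whose origin is the TCP and whose axes are the flange's). Camera axes: x right, y down, z forward; pixel columns grow to the right and rows downward; lengths in m; the calibration is good to about 2 mm. A picture is of the moment at which its call begins: read the wrist's pose just before it. camera_params takes no time and is no camera call.
- arm.finish_job(): hands the job in; it is judged then, once.
The state is a dict: "time_s": time; "q": joint angles; "qvel": joint speeds; "joint_efforts": joint torques, N m; "eef_pos": TCP position; "tcp_rot": TCP orientation; "contact_force": force on the tool from outside, world axes, zero at the start; "moment": the same for the moment, N m; "opening": finger opening in m; "gripper_force": force on a finger pad.
Only numpy, scipy, OpenCV 4.12 (cv2) and the standard library are available. Lean on these libraries where they do the work, as an engineer would, in place of code of your own. Each camera call takes 0.05 s, during which the arm holds its last target. There are 200 camera calls.

## Working session

There is one attempt and no reset: what is moved stays moved. The work goes in short steps, Python scripts to look and compute and a shell command to move; the robot and the scene stay as the last step left them, time stands still between calls to the robot, and variables do not carry over. Pictures are saved under pics/ and viewed, at most 10 in all, crops included, and the job is handed in when it is done.

```bash
mkdir -p pics
cat > h.py <<'E'
import numpy as np, cv2
from plant import arm
from scipy.spatial.transform import Rotation as R
def rot(q): return R.from_quat([q[1],q[2],q[3],q[0]]).as_matrix()
def cam(name,s=None):
    p=arm.camera_params(name); K=np.array([[p['fx'],0,p['cx']],[0,p['fy'],p['cy']],[0,0,1]])
    if 'mount' in p:
        s=s or arm.observe(); T=np.eye(4); T[:3,:3]=rot(s['tcp_rot']); T[:3,3]=s['eef_pos']
        W=T@np.array(p['mount'])
    else: W=np.linalg.inv(np.array(p['camera_from_world']))
    return K,W
def ray(K,W,uv,z):
    d=W[:3,:3]@np.linalg.inv(K)@np.array([uv[0],uv[1],1.]); o=W[:3,3]
    return o+d*(z-o[2])/d[2]
def proj(K,W,P):
    c=np.linalg.inv(W)@np.append(P,1); u=K@c[:3]; return u[:2]/u[2]
def totool(P,s=None):
    s=s or arm.observe(); return rot(s['tcp_rot']).T@(np.array(P)-s['eef_pos'])*1000
E
python3 - <<'E'
from h import *
s=arm.observe(); print(s['eef_pos'],s['tcp_rot'],rot(s['tcp_rot']).round(3))
for n in ['scene','side','wrist']:
    K,W=cam(n,s); print(n,K[0,0],W.round(3).tolist())
a=arm.get_image('scene');b=arm.get_image('side')
for n,i in (('scene',a),('side',b)): cv2.imwrite(f'pics/{n}0.png',i[:,:,::-1]); cv2.imwrite(f'pics/{n}0b.png',cv2.resize(i[:,:,::-1],(800,600),interpolation=cv2.INTER_CUBIC))
E
```

```text
[0.2073433  0.61545152 0.23033321] [-5.12972567e-05  1.61718779e-01  9.86836488e-01 -8.83547191e-04] [[-0.948  0.319 -0.   ]
 [ 0.319  0.948 -0.002]
 [-0.    -0.002 -1.   ]]
scene 423.37541355643094 [[0.68, 0.584, -0.443, 1.052], [0.733, -0.546, 0.406, -0.53], [-0.005, -0.601, -0.799, 0.974], [0.0, 0.0, 0.0, 1.0]]
side 439.33523207573955 [[0.808, -0.405, 0.428, 0.004], [-0.589, -0.558, 0.585, -0.797], [0.002, -0.725, -0.689, 0.976], [0.0, 0.0, 0.0, 1.0]]
wrist 283.51129604010373 [[0.319, 0.895, 0.311, 0.127], [0.948, -0.301, -0.106, 0.641], [-0.002, 0.328, -0.945, 0.373], [0.0, 0.0, 0.0, 1.0]]
```

View pics/scene0b.png

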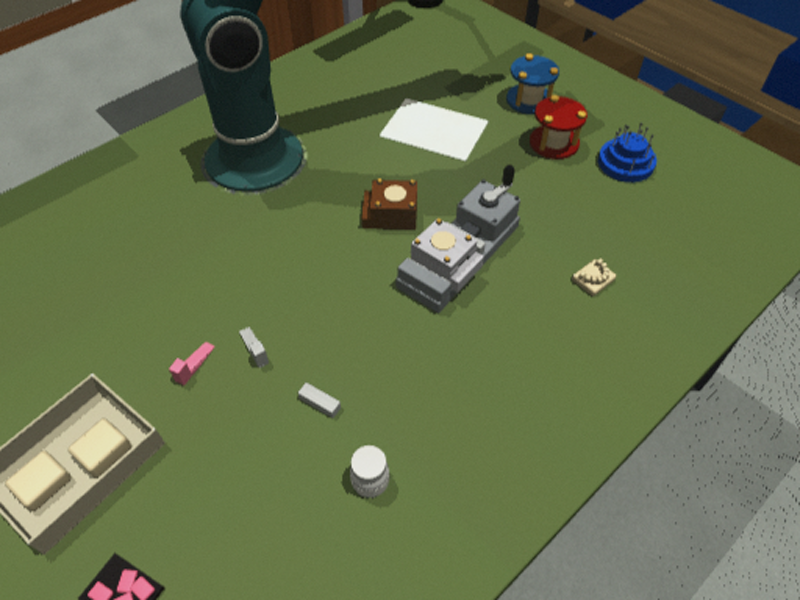

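View pics/side0b.png

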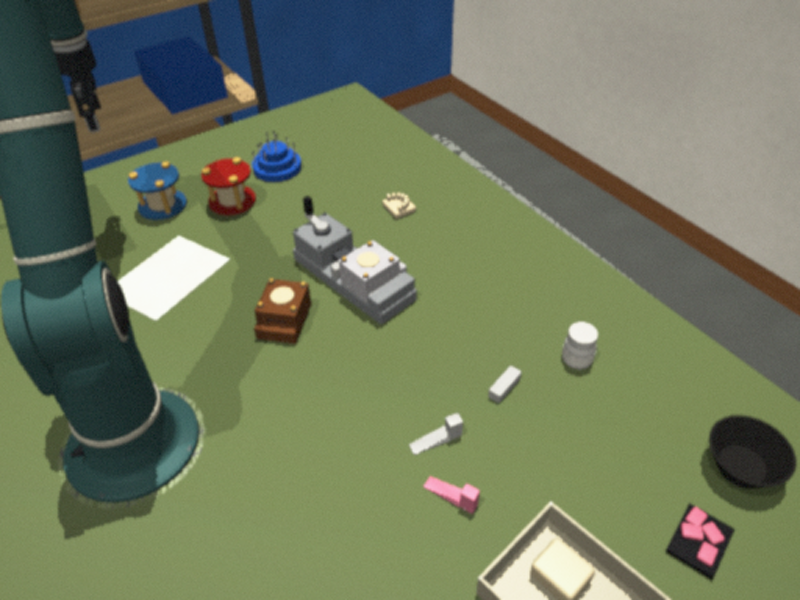

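The scene view shows the clamp with the aluminium flask (disc about 443,240), crank hub (490,197) and knob (508,175). The wedge is at (253,345) and the spacer at (319,399). The side view shows the disc at (370,260), the knob at (307,205), and the wedge block top at (453,422) with its tip at (412,447).

```bash
python3 - <<'E'
from h import *
S=cam('scene');D=cam('side')
f=lambda u:(np.array(u)+.5)/1.5625-.5
def tri(a,b):
    A=[];y=[]
    for (K,W),uv in ((S,a),(D,b)):
        d=W[:3,:3]@np.linalg.inv(K)@np.append(f(uv),1);d/=np.linalg.norm(d);M=np.eye(3)-np.outer(d,d);A.append(M);y.append(M@W[:3,3])
    return np.linalg.lstsq(np.vstack(A),np.hstack(y),rcond=None)[0]
P=dict(disc=((443,240),(369,259)),hub=((490,196),(321,226)),knob=((508,175),(308,205)),
 wblock=((249,334),None))
for k,(a,b) in P.items():
    z={'disc':.09,'hub':.095,'knob':.112,'wblock':.0}[k]
    print(k,ray(*S,f(a),z).round(4), None if b is None else (ray(*D,f(b),z).round(4),tri(a,b).round(4)))
# wedge: points
for n,c,uv,z in [('block s',S,(262,357),0.0),('tip? s',S,(244,332),0.0),('blocktop d',D,(453,420),.042),('tip d',D,(412,449),0),('spacer s',S,(319,393),.022),('spacer d',D,(505,380),.022)]:
    print(n,ray(*c,f(uv),z).round(4))
E
python3 - <<'E'
import cv2
a=cv2.imread('pics/scene0.png');b=cv2.imread('pics/side0.png')
import numpy as np
r=lambda i,x,y,w,h:cv2.resize(i[y:y+h,x:x+w],(400,300),interpolation=cv2.INTER_CUBIC)
cv2.imwrite('pics/z1.png',np.vstack([np.hstack([r(a,240,95,120,90+10)[:300],r(b,170,115,120,100)]),np.hstack([r(a,130,190,100,75),r(b,250,250,100,75)])]))
E
```

```text
disc [0.5134 0.0697 0.09  ] (array([0.5158, 0.0664, 0.09  ]), array([0.5152, 0.0669, 0.0916]))
hub [0.4982 0.2102 0.095 ] (array([0.4891, 0.2041, 0.095 ]), array([0.4939, 0.2154, 0.0868]))
knob [0.4939 0.2628 0.112 ] (array([0.4929, 0.2607, 0.112 ]), array([0.4937, 0.2629, 0.111 ]))
wblock [ 0.3814 -0.2803  0.    ] None
block s [ 0.4366 -0.2918  0.    ]
tip? s [ 0.3718 -0.2844  0.    ]
blocktop d [ 0.4382 -0.2993  0.042 ]
tip d [ 0.3677 -0.2823  0.    ]
spacer s [ 0.5707 -0.2699  0.022 ]
spacer d [ 0.5735 -0.2761  0.022 ]
```

View pics/z1.png

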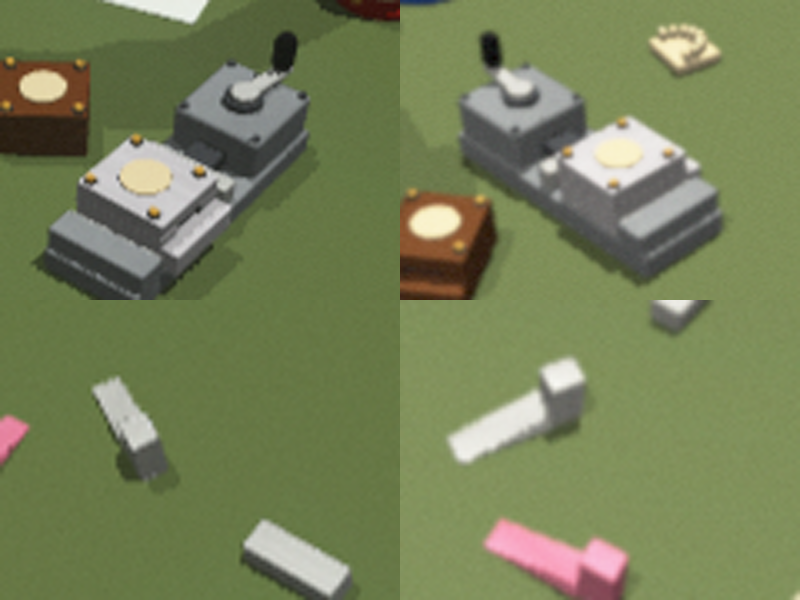

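The crops show the gearbox bolts, with the flask's ledge and notch facing lower right in the scene view. They also show the crank pointing up-right and the wedge's tip towards the robot.

Run:
```python
from h import *
S=cam('scene');D=cam('side')
s=lambda u:(240+u[0]/3.333-.35,95+u[1]/3-.35); d=lambda u:(170+(u[0])/3.333-.35,115+u[1]/3-.35)
sb=[ray(*S,s(u),.08) for u in [(186,98),(231,65),(300,98),(252,139)]]
db=[ray(*D,d(u),.08) for u in [(68,97),(125,67),(178,93),(113,130)]]
for q in (sb,db):
    q=np.array(q); print(q.round(4).tolist()); e=[q[(i+1)%4]-q[i] for i in range(4)]
    print('ctr',q.mean(0).round(4),'len',[round(np.linalg.norm(x),4) for x in e],'ang',[round(np.degrees(np.arctan2(x[1],x[0])),1) for x in e])
print('disc',ray(*S,s((146,177)),.09),ray(*D,d((219,153)),.09))
# flask pins tops unknown height ~ .093
for nm,pts,c,f in (('S',[(91,178),(137,140),(200,171),(154,212)],S,s),('D',[(168,152),(222,122),(276,151),(213,183)],D,d)):
    q=np.array([ray(*c,f(u),.092) for u in pts]); e=[q[(i+1)%4]-q[i] for i in range(4)]
    print('pins',q.mean(0).round(4),[round(np.linalg.norm(x),4) for x in e],[round(np.degrees(np.arctan2(x[1],x[0])),1) for x in e])
print('knobtop',ray(*S,s((288,36)),.132),ray(*D,d((88,36)),.132))
print('hub',ray(*S,s((245,95)),.1),ray(*D,d((118,90)),.1))
w=lambda u:(130+u[0]/4-.35,190+u[1]/4-.35);w2=lambda u:(250+u[0]/4-.35,250+u[1]/4-.35)
print('blk top',ray(*S,w((145,130)),.042),ray(*D,w2((162,73)),.042))
print('tip',ray(*S,w((107,84)),.002),ray(*D,w2((55,148)),.002))
```

```text
[[0.458, 0.1773, 0.08], [0.4532, 0.2416, 0.08], [0.5278, 0.2516, 0.08], [0.5364, 0.1786, 0.08]]
ctr [0.4939 0.2123 0.08  ] len [np.float64(0.0645), np.float64(0.0753), np.float64(0.0735), np.float64(0.0784)] ang [np.float64(94.3), np.float64(7.7), np.float64(-83.3), np.float64(-179.0)]
[[0.4512, 0.2386, 0.08], [0.5223, 0.2516, 0.08], [0.5408, 0.1821, 0.08], [0.459, 0.1658, 0.08]]
ctr [0.4933 0.2095 0.08  ] len [np.float64(0.0723), np.float64(0.0719), np.float64(0.0834), np.float64(0.0732)] ang [np.float64(10.3), np.float64(-75.1), np.float64(-168.8), np.float64(96.1)]
disc [0.51422106 0.06933734 0.09      ] [0.51411064 0.06727837 0.09      ]
pins [0.5132 0.0696 0.092 ] [np.float64(0.0632), np.float64(0.0655), np.float64(0.0648), np.float64(0.0661)] [np.float64(97.4), np.float64(9.2), np.float64(-82.0), np.float64(-172.3)]
pins [0.5147 0.0667 0.092 ] [np.float64(0.0662), np.float64(0.0686), np.float64(0.0726), np.float64(0.0633)] [np.float64(9.1), np.float64(-77.4), np.float64(-175.0), np.float64(97.4)]
knobtop [0.49437774 0.26343533 0.132     ] [0.49070902 0.2581259  0.132     ]
hub [0.5038307  0.20214314 0.1       ] [0.4853404  0.19795974 0.1       ]
blk top [ 0.44476603 -0.29394738  0.042     ] [ 0.44037099 -0.29817717  0.042     ]
tip [ 0.36933908 -0.28079052  0.002     ] [ 0.36771196 -0.28193042  0.002     ]
```

```bash
python3 -m pendant '[[-384,-245,10,0,0,-0.47,55],[-384,-245,10,0,0,-0.47,55],[-384,-245,10,0,0,-0.47,55],[-384,-245,10,0,0,-0.47,55],[-384,-245,10,0,0,-0.47,55],[-384,-245,10,0,0,-0.47,55],[-384,-245,10,0,0,-0.47,55],[-384,-245,10,0,0,-0.47,55],[-384,-245,10,0,0,-0.47,55],[-384,-245,10,0,0,-0.47,55]]'
python3 - <<'E'
from h import *
s=arm.observe();K,W=cam('wrist',s);i=arm.get_image('wrist');print(s['time_s'],s['eef_pos'],s['q'],rot(s['tcp_rot']).round(3).tolist(),s['opening'],np.abs(s['qvel']).max())
np.savez('w1.npz',K=K,W=W);cv2.imwrite('pics/w1.png',i[:,:,::-1])
P=[(.4935,.261,.132),(.4936,.211,.09),(.514,.068,.09)]
for p in P: print(proj(K,W,p))
E
```

```text
time_s: 1.35
eef_pos: [0.4918, 0.2633, 0.2211]
tcp_rot: [-0.0, -0.074, 0.997, 0.0]
contact_force: [-0.4, -0.1, 0.3]
opening: 0.0472
gripper_force: 0.0
1.35 [0.49178888 0.26327228 0.22108294] [-0.59095716  0.32297219  0.04906946  1.84498156 -0.02023041  0.97455602
  1.18588203] [[-0.989, -0.148, -0.001], [-0.148, 0.989, 0.001], [0.001, 0.001, -1.0]] 0.04718974117690884 0.01223813157660071
[253.54541784 200.42252468]
[204.4156917  178.96120488]
[ 60.15584503 178.07970083]
```

View pics/w1.png

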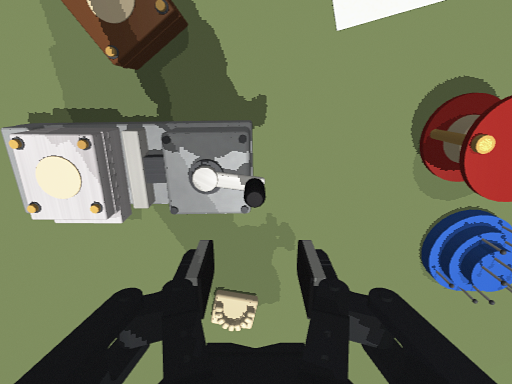

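The wrist view shows the knob top at (255,199), the hub at (205,179) and the flask disc at (59,177). The gearbox bolts are at (167,139), (243,139), (245,209) and (174,210), all within about 2 px of where I predicted.

Run:
```python
from h import *
z=np.load('w1.npz');K,W=z['K'],z['W']
k=ray(K,W,(255,199),.132)
b=np.array([ray(K,W,u,.08) for u in [(167,139),(243,139),(245,209),(174,210)]])
p=np.array([ray(K,W,u,.093) for u in [(16,144),(84,144),(96,209),(33,208)]])
d=ray(K,W,(59,177),.091)
print(k,b.mean(0),p.mean(0),d)
for q in (b,p): e=[q[(i+1)%4]-q[i] for i in range(4)];print([round(np.linalg.norm(x),4) for x in e],[round(np.degrees(np.arctan2(x[1],x[0])),1) for x in e])
c=b.mean(0)[:2];r=k[:2]-c;print('r',np.linalg.norm(r),np.degrees(np.arctan2(r[1],r[0])))
print('totool knob',totool([k[0],k[1],.101]))
print('totool hub',totool([*c,.101]))
```

```text
[0.49200592 0.26205934 0.132     ] [0.49282528 0.21227871 0.08      ] [0.51259962 0.06747675 0.093     ] [0.51263831 0.06760741 0.091     ]
[np.float64(0.0754), np.float64(0.075), np.float64(0.0767), np.float64(0.0761)] [np.float64(98.5), np.float64(9.3), np.float64(-80.7), np.float64(-171.6)]
[np.float64(0.0647), np.float64(0.0668), np.float64(0.0645), np.float64(0.0656)] [np.float64(98.5), np.float64(7.8), np.float64(-82.5), np.float64(-172.1)]
r 0.049787374555752245 90.94297510362564
totool knob [ -0.15706274  -1.48276172 120.14176541]
totool hub [  6.40836681 -50.83533519 120.10582297]
```

```bash
python3 -m pendant '[[0,-1,55,0,0,0,55],[0,-1,100,0,0,0,55],[0,-1,119,0,0,0,55],[0,-1,119,0,0,0,55],[0,-1,119,0,0,0,0],[0,-1,119,0,0,0,0],[0,-1,119,0,0,0,0],[0,-1,119,0,0,0,0]]'
python3 - <<'E'
from h import *
s=arm.observe();c=np.array([.4928,.2123]);v=s['eef_pos'][:2]-c
print(s['eef_pos'],s['opening'],np.linalg.norm(v))
T=rot(s['tcp_rot']);c3=np.array([*c,s['eef_pos'][2]])
a0=np.arctan2(v[1],v[0])
for d in np.arange(.2,3.0,.2):
    t=c+.050*np.array([np.cos(a0-d),np.sin(a0-d)])
    print(round(d,2),totool([*t,s['eef_pos'][2]],s).round(1))
E
```

```text
time_s: 2.4
eef_pos: [0.4939, 0.2626, 0.1039]
tcp_rot: [0.001, -0.073, 0.997, 0.002]
contact_force: [-1.6, 5.1, 4.0]
opening: 0.0181
gripper_force: 58.8
[0.49387719 0.26259225 0.10394437] 0.018072597491614634 0.05030378538175219
0.2 [-9.6 -2.9  0. ]
0.4 [-18.5  -7.4   0. ]
0.6 [-26.3 -13.6   0. ]
0.8 [-32.8 -21.2   0. ]
1.0 [-37.6 -30.    0. ]
1.2 [-40.6 -39.5   0. ]
1.4 [-41.6 -49.4  -0. ]
1.6 [-40.6 -59.4  -0.1]
1.8 [-37.7 -68.9  -0.1]
2.0 [-32.9 -77.7  -0.1]
2.2 [-26.5 -85.4  -0.2]
2.4 [-18.7 -91.6  -0.2]
2.6 [ -9.9 -96.1  -0.3]
2.8 [ -0.2 -98.8  -0.3]
```

```bash
python3 -m pendant '[[-10,-3,0,0,0,0,0],[-18,-7,0,0,0,0,0],[-26,-14,0,0,0,0,0],[-33,-21,0,0,0,0,0],[-38,-30,0,0,0,0,0],[-41,-40,0,0,0,0,0],[-42,-49,0,0,0,0,0],[-41,-59,0,0,0,0,0],[-38,-69,0,0,0,0,0],[-38,-69,0,0,0,0,0]]'
cat > st.py <<'E'
from h import *
s=arm.observe();c=np.array([.4928,.2123]);v=s['eef_pos'][:2]-c;a=np.arctan2(v[1],v[0]);f=np.array(s['contact_force'])
t=np.array([np.sin(a),-np.cos(a)])
print(s['eef_pos'].round(4),s['opening'],'r',np.linalg.norm(v).round(4),'crank',(np.radians(110+8.8)-a).round(3),'tangF',(f[:2]@t).round(1),'radF',(f[:2]@v/np.linalg.norm(v)).round(1),f.round(1))
for d in np.arange(.1,1.0,.1):
    p=c+.0503*np.array([np.cos(a-d),np.sin(a-d)]); print(d.round(1),totool([*p,s['eef_pos'][2]],s).round(1))
E
python3 st.py
```

```text
time_s: 3.65
eef_pos: [0.5424, 0.1978, 0.1039]
tcp_rot: [0.002, -0.072, 0.997, 0.001]
contact_force: [1.4, 1.9, 5.1]
opening: 0.0177
gripper_force: 59.1
[0.5424 0.1978 0.1039] 0.01765324739352469 r 0.0517 crank 2.358 tangF -2.2 radF 0.8 [1.4 1.9 5.1]
0.1 [ 3.6 -3.9 -0. ]
0.2 [ 6.4 -8.1 -0. ]
0.3 [  9.5 -12.   -0. ]
0.4 [ 13.1 -15.6  -0.1]
0.5 [ 16.9 -18.8  -0.1]
0.6 [ 21.1 -21.6  -0.1]
0.7 [ 25.5 -23.9  -0.1]
0.8 [ 30.2 -25.9  -0.1]
0.9 [ 35.  -27.3  -0.2]
```

```bash
python3 -m pendant '[[2,-4,0,0,0,0,0],[4,-7,0,0,0,0,0],[4,-7,0,0,0,0,0]]'; python3 st.py|head -1
```

```text
time_s: 4.03
eef_pos: [0.5416, 0.1956, 0.1042]
tcp_rot: [0.005, -0.074, 0.997, 0.004]
contact_force: [8.4, 13.2, -1.5]
opening: 0.0179
gripper_force: 58.9
[0.5416 0.1956 0.1042] 0.017893539596597258 r 0.0516 crank 2.402 tangF -15.2 radF 3.6 [ 8.4 13.2 -1.5]
```

```bash
python3 -m pendant '[[0.5,-1,0,0,0,0,0],[0.5,-1,0,0,0,0,0],[0.5,-1,0,0,0,0,0]]'; python3 st.py|head -1; python3 -m pendant '[[-3,4,0,0,0,0,55],[-3,4,0,0,0,0,60],[-3,4,0,0,0,0,60],[-3,4,-40,0,0,0,60],[-3,4,-90,0,0,0,60],[-3,4,-120,0,0,0,60],[-3,4,-120,0,0,0,60]]'
python3 - <<'E'
from h import *
s=arm.observe();K,W=cam('wrist',s);i=arm.get_image('wrist');cv2.imwrite('pics/w2.png',i[:,:,::-1]);np.savez('w2.npz',K=K,W=W)
print(s['eef_pos'])
print(totool([.39,-.28,.2],s).round())
E
```

```text
time_s: 4.4
eef_pos: [0.5416, 0.1956, 0.1042]
tcp_rot: [0.006, -0.074, 0.997, 0.004]
contact_force: [9.3, 14.7, -3.7]
opening: 0.0178
gripper_force: 58.9
[0.5416 0.1956 0.1042] 0.017838663883928546 r 0.0515 crank 2.404 tangF -16.9 radF 4.1 [ 9.3 14.7 -3.7]
time_s: 5.28
eef_pos: [0.5413, 0.193, 0.2249]
tcp_rot: [0.002, -0.072, 0.997, 0.001]
contact_force: [0.1, 0.2, -0.3]
opening: 0.0511
gripper_force: 0.0
[0.54132117 0.19300919 0.22490453]
[ 218. -446.   23.]
```

View pics/w2.png

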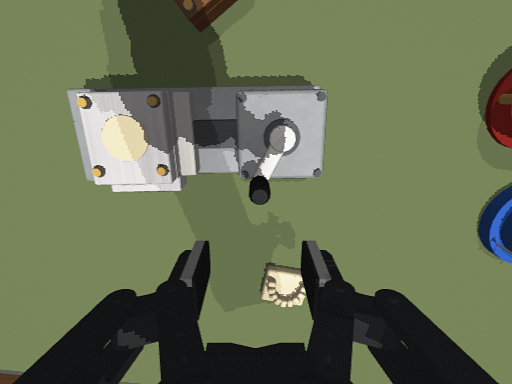

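The wrist view shows the jaw closed on the flask with no gap and the knob released at (259,197). The flask's pins are at (83,102), (153,101), (162,171) and (97,171), with the disc at (125,138).

Run:
```python
from h import *
z=np.load('w2.npz');K,W=z['K'],z['W']
p=np.array([ray(K,W,u,.093) for u in [(83,102),(153,101),(162,171),(97,171)]]);e=[p[(i+1)%4]-p[i] for i in range(4)]
print(p.mean(0),ray(K,W,(125,138),.0905),[round(np.linalg.norm(x),4) for x in e],[round(np.degrees(np.arctan2(x[1],x[0])),1) for x in e])
print('ledge front corners',ray(K,W,(113,191),.06),ray(K,W,(182,190),.06))
print('upper front edge top',ray(K,W,(93,184),.09),ray(K,W,(172,184),.09))
print(totool([.4425,-.296,.20]))
```

```text
[0.5138304  0.06098402 0.093     ] [0.51455053 0.06088071 0.0905    ] [np.float64(0.0645), np.float64(0.0663), np.float64(0.0647), np.float64(0.0655)] [np.float64(99.0), np.float64(9.2), np.float64(-81.7), np.float64(-171.1)]
ledge front corners [0.58377987 0.03380079 0.06      ] [0.57124551 0.11183025 0.06      ]
upper front edge top [0.56658561 0.02793976 0.09      ] [0.55498743 0.10791858 0.09      ]
[ 166.96977593 -469.58259839   22.77088623]
```

```bash
python3 -m pendant '[[167,-470,22,0,0,0.35,60],[167,-470,22,0,0,0.35,60],[167,-470,22,0,0,0.35,60],[167,-470,22,0,0,0.35,60],[167,-470,22,0,0,0.35,60],[167,-470,22,0,0,0.35,60],[167,-470,22,0,0,0.35,60],[167,-470,22,0,0,0.35,60],[167,-470,22,0,0,0.35,60],[167,-470,22,0,0,0.35,60]]'
python3 - <<'E'
from h import *
s=arm.observe();K,W=cam('wrist',s);i=arm.get_image('wrist');cv2.imwrite('pics/w3.png',i[:,:,::-1]);np.savez('w3.npz',K=K,W=W)
print(s['eef_pos'],s['q'].round(2),np.abs(s['qvel']).max())
E
```

```text
time_s: 6.58
eef_pos: [0.4418, -0.2952, 0.1989]
tcp_rot: [-0.001, 0.103, 0.995, 0.001]
contact_force: [-0.3, -0.8, -0.3]
opening: 0.0512
gripper_force: 0.0
[ 0.44177065 -0.2951825   0.19885658] [ 0.21  0.31  0.38  1.94 -0.14  0.91  2.03] 0.029133285238446167
```

View pics/w3.png

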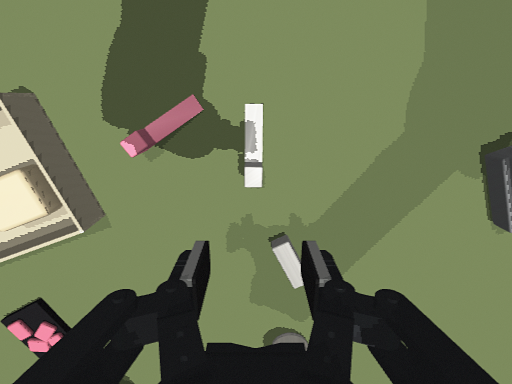

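The wrist view shows the wedge well aligned with the tool. Its tip edge is near (254,104) and its block top near (254,177). The spacer at (288,260) is clear of the grasp.

Run:
```python
from h import *
z=np.load('w3.npz');K,W=z['K'],z['W']
i=cv2.imread('pics/w3.png')[90:200,225:285];m=((i.min(2)>70)&(i.max(2).astype(int)-i.min(2)<25)).astype(np.uint8)
rows=[(90+r,225+np.where(m[r])[0].min(),225+np.where(m[r])[0].max(),int(i[r,:][m[r]>0].mean())) for r in range(len(m)) if m[r].sum()>3]
for q in rows[:3]+rows[20::12]+rows[-26:]: print(q,end=' ')
print()
t=ray(K,W,(254,104),.002);b=np.mean([ray(K,W,(x,y),.042) for x,y in ((246,168),(263,168),(246,187),(263,187))],axis=0)
d=b-t;print(t,b,np.linalg.norm(d[:2]),np.degrees(np.arctan2(d[1],d[0])))
print([ray(K,W,(x,y),.042).round(4).tolist() for x,y in ((246,168),(263,168),(246,187))])
print('block tool',totool(b),'tip',totool(t))
```

```text
(103, np.int64(250), np.int64(261), 83) (104, np.int64(245), np.int64(262), 251) (105, np.int64(245), np.int64(262), 244) (123, np.int64(244), np.int64(262), 188) (135, np.int64(244), np.int64(262), 190) (147, np.int64(244), np.int64(262), 187) (159, np.int64(244), np.int64(261), 189) (171, np.int64(244), np.int64(262), 232) (183, np.int64(244), np.int64(262), 225) (162, np.int64(245), np.int64(261), 98) (163, np.int64(245), np.int64(261), 93) (164, np.int64(245), np.int64(261), 94) (165, np.int64(245), np.int64(261), 92) (166, np.int64(245), np.int64(262), 96) (167, np.int64(244), np.int64(262), 199) (168, np.int64(244), np.int64(262), 235) (169, np.int64(244), np.int64(262), 234) (170, np.int64(244), np.int64(262), 233) (171, np.int64(244), np.int64(262), 232) (172, np.int64(244), np.int64(262), 231) (173, np.int64(244), np.int64(262), 230) (174, np.int64(244), np.int64(262), 230) (175, np.int64(244), np.int64(262), 230) (176, np.int64(244), np.int64(262), 231) (177, np.int64(244), np.int64(262), 230) (178, np.int64(244), np.int64(262), 229) (179, np.int64(244), np.int64(262), 229) (180, np.int64(244), np.int64(262), 227) (181, np.int64(244), np.int64(262), 226) (182, np.int64(244), np.int64(262), 225) (183, np.int64(244), np.int64(262), 225) (184, np.int64(244), np.int64(262), 225) (185, np.int64(244), np.int64(262), 226) (186, np.int64(244), np.int64(261), 233) (187, np.int64(251), np.int64(260), 127) 
[ 0.36705298 -0.28213099  0.002     ] [ 0.44152574 -0.29707392  0.042     ] 0.07595710652457029 -11.345716845548107
[[0.4291, -0.3039, 0.042], [0.4328, -0.2858, 0.042], [0.4502, -0.3085, 0.042]]
block tool [-1.57588852e-02 -2.95402040e+00  1.57159063e+02] tip [ 75.85058249  -3.42561604 197.32817898]
```

```bash
python3 -m pendant '[[0,-3,60,0,0,0,60],[0,-3,120,0,0,0,60],[0,-3,170,0,0,0,60],[0,-3,187,0,0,0,60],[0,-3,187,0,0,0,60],[0,-3,187,0,0,0,0],[0,-3,187,0,0,0,0],[0,-3,187,0,0,0,0],[0,-3,187,0,0,0,0],[0,-3,187,0,0,0,0]]'
python3 -m pendant '[[0,0,-50,0,0,0,0],[0,0,-110,0,0,0,0],[0,0,-130,0,0,0,0],[0,0,-130,0,0,0,0]]'
python3 - <<'E'
from h import *
s=arm.observe();print(s['contact_force'])
y=np.radians(8.8);x=np.array([np.cos(y),np.sin(y),0]);n=np.array([.514,.061,.06])+.045*x
print('notch',n,'pre tcp target',n+x*(.076+.03)+[0,0,.06])
t=n+x*(.106)+np.array([0,0,.06]);t[2]=.14
print(totool(t,s))
T=rot(s['tcp_rot']);print(np.degrees(np.arctan2(-T[1,0],-T[0,0])))
E
```

```text
time_s: 7.88
eef_pos: [0.4437, -0.2994, 0.0154]
tcp_rot: [0.002, 0.102, 0.995, -0.0]
contact_force: [-0.2, 0.3, 7.6]
opening: 0.0191
gripper_force: 59.1
time_s: 8.38
eef_pos: [0.4433, -0.2994, 0.1456]
tcp_rot: [0.003, 0.102, 0.995, -0.001]
contact_force: [-0.2, 0.4, -1.6]
opening: 0.019
gripper_force: 59.0
[-0.15144399  0.3866744  -1.62638774]
notch [0.55847028 0.06788436 0.06      ] pre tcp target [0.66322249 0.08410086 0.12      ]
[-137.32650364  420.17014325    6.00016054]
-11.730532534600439
```

```bash
python3 -m pendant '[[-137,420,6,0,0,-0.358,0],[-137,420,6,0,0,-0.358,0],[-137,420,6,0,0,-0.358,0],[-137,420,6,0,0,-0.358,0],[-137,420,6,0,0,-0.358,0],[-137,420,6,0,0,-0.358,0],[-137,420,6,0,0,-0.358,0],[-137,420,6,0,0,-0.358,0],[-137,420,6,0,0,-0.358,0],[-137,420,6,0,0,-0.358,0]]'
python3 - <<'E'
from h import *
s=arm.observe();K,W=cam('wrist',s);i=arm.get_image('wrist');cv2.imwrite('pics/w4.png',i[:,:,::-1]);np.savez('w4.npz',K=K,W=W,p=s['eef_pos'],R=rot(s['tcp_rot']))
T=rot(s['tcp_rot']);print(s['eef_pos'],T.round(4).tolist(),np.degrees(np.arctan2(-T[1,0],-T[0,0])))
# predicted tip
print(proj(K,W,s['eef_pos']+T@[.0785,0,.0155]),proj(K,W,[.5585,.0679,.09]))
E
```

```text
time_s: 9.62
eef_pos: [0.6609, 0.0821, 0.1365]
tcp_rot: [-0.001, -0.075, 0.997, -0.001]
contact_force: [-0.6, -0.6, -1.2]
opening: 0.0185
gripper_force: 59.0
[0.66085762 0.08212654 0.13654078] [[-0.9887, -0.1499, -0.0016], [-0.1499, 0.9887, -0.0012], [0.0018, -0.001, -1.0]] 8.619104439411386
[257.39321586 108.67736157] [259.28725169  64.01172896]
```

View pics/w4.png

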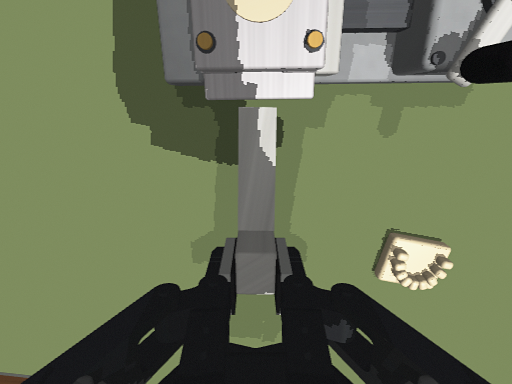

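The wrist view shows the blade tip at (257.5,108), as predicted. The ledge front edge is at row 98, columns 206 to 314, and the front pins are at (205,41) and (315,39), so the blade is nearly centred.

Run:
```python
from h import *
z=np.load('w4.npz');K,W=z['K'],z['W'];f=lambda p:(z['R'].T@(p-z['p'])*1000).round(1)
for n,u,h in (('tip',(257.5,108),None),('ledgeL',(206,98),.06),('ledgeR',(314,98),.06),('pinL',(205,41),.093),('pinR',(315,39),.093),('upL',(205,70),.09),('upR',(327,68),.09)):
    print(n,f(ray(K,W,u,h if h else z['p'][2]-.0155+.002)))
print('notch pred',f(np.array([.5585,.0679,.06])))
```

```text
tip [78.9  0.  13.6]
ledgeL [ 83.3 -37.2  76.7]
ledgeR [83.3 41.9 76.6]
pinL [115.3 -30.6  43.8]
pinR [116.3  33.8  43.7]
upL [ 99.9 -32.   46.7]
upR [101.   42.8  46.7]
notch pred [103.2   1.4  76.7]
```

```bash
python3 -m pendant '[[0,2,30,0,0,0,0],[0,2,56,0,0,0,0],[0,2,59,0,0,0,0],[0,2,59,0,0,0,0]]'
python3 -m pendant '[[8,0,0,0,0,0,0],[16,0,0,0,0,0,0],[24,0,0,0,0,0,0],[30,0,0,0,0,0,0],[34,0,0,0,0,0,0],[34,0,0,0,0,0,0]]'
```

```text
time_s: 10.18
eef_pos: [0.6618, 0.0856, 0.0791]
tcp_rot: [0.0, -0.076, 0.997, -0.0]
contact_force: [0.8, -0.1, -0.2]
opening: 0.019
gripper_force: 59.1
time_s: 10.92
eef_pos: [0.6275, 0.0813, 0.0781]
tcp_rot: [-0.0, -0.077, 0.997, 0.0]
contact_force: [-0.7, 0.6, -3.7]
opening: 0.0187
gripper_force: 58.8
```

```bash
python3 -m pendant '[[0,0,1.5,0,0,0,0],[0,0,2.5,0,0,0,0],[0,0,2.5,0,0,0,0],[0,0,2.5,0,0,0,0]]'
python3 - <<'E'
from h import *
s=arm.observe();a=arm.get_image('scene');b=arm.get_image('wrist')
r=lambda i,x,y,w,h:cv2.resize(i[y:y+h,x:x+w,::-1],(400,300),interpolation=cv2.INTER_CUBIC)
cv2.imwrite('pics/c5.png',np.hstack([r(a,240,110,120,90),r(b,128,0,256,192)]))
E
```

```text
time_s: 11.42
eef_pos: [0.6279, 0.0813, 0.0758]
tcp_rot: [0.0, -0.076, 0.997, -0.0]
contact_force: [1.3, -0.7, -1.5]
opening: 0.0188
gripper_force: 59.0
```

View pics/c5.png

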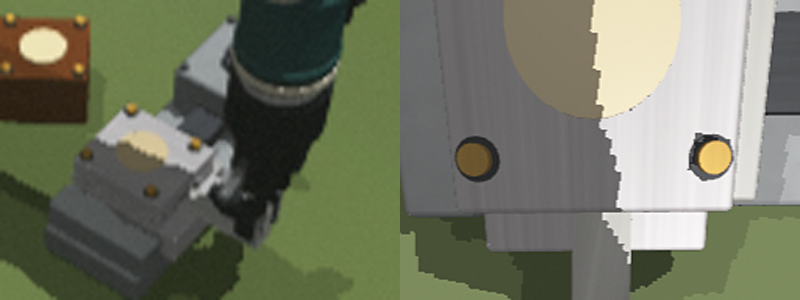

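The wrist crop shows the blade passing under the upper half's front edge, centred in the ledge.

```bash
python3 -m pendant '[[0,0,1,0,0,0,0],[0,0,1.5,0,0,0,0],[0,0,1.5,0,0,0,0]]'; python3 -m pendant '[[4,0,0,0,0,0,0],[8,0,0,0,0,0,0],[11,0,0,0,0,0,0],[11,0,0,0,0,0,0]]'
```

```text
time_s: 11.9
eef_pos: [0.6281, 0.0814, 0.0749]
tcp_rot: [0.0, -0.076, 0.997, 0.0]
contact_force: [-1.0, 1.0, 4.9]
opening: 0.0191
gripper_force: 59.9
time_s: 12.4
eef_pos: [0.6178, 0.0797, 0.0752]
tcp_rot: [0.001, -0.076, 0.997, 0.0]
contact_force: [2.2, -0.3, 6.0]
opening: 0.019
gripper_force: 60.0
```

```bash
python3 -m pendant '[[3,0,0,0,0,0,0],[3,0,0,0,0,0,0]]'; python3 -m pendant '[[3,0,0,0,0,0,0],[3,0,0,0,0,0,0]]';python3 -m pendant '[[3,0,0,0,0,0,0],[3,0,0,0,0,0,0]]';python3 -m pendant '[[2,0,0,0,0,0,0],[2,0,0,0,0,0,0]]'
```

```text
time_s: 12.65
eef_pos: [0.6163, 0.0795, 0.0754]
tcp_rot: [0.003, -0.077, 0.997, 0.0]
contact_force: [5.4, 0.9, 3.8]
opening: 0.0194
gripper_force: 59.8
time_s: 12.9
eef_pos: [0.6149, 0.0794, 0.0758]
tcp_rot: [0.005, -0.077, 0.997, 0.0]
contact_force: [9.5, 1.3, 1.6]
opening: 0.0189
gripper_force: 59.4
time_s: 13.15
eef_pos: [0.612, 0.0789, 0.0758]
tcp_rot: [0.005, -0.077, 0.997, 0.0]
contact_force: [9.0, 1.7, 1.4]
opening: 0.0189
gripper_force: 59.5
time_s: 13.4
eef_pos: [0.6101, 0.0786, 0.0758]
tcp_rot: [0.005, -0.077, 0.997, 0.0]
contact_force: [9.9, 1.8, 1.6]
opening: 0.0188
gripper_force: 59.5
```

```bash
python3 -m pendant '[[3,0,0,0,0,0,0],[6,0,0,0,0,0,0],[7.5,0,0,0,0,0,0],[7.5,0,0,0,0,0,0],[7.5,0,0,0,0,0,0],[7.5,0,0,0,0,0,0]]'
python3 - <<'E'
from h import *
s=arm.observe();K,W=cam('side',s);a=arm.get_image('side');b=arm.get_image('wrist')
print(s['contact_force'],s['gripper_force'],s['eef_pos'])
r=lambda i,x,y,w,h:cv2.resize(i[y:y+h,x:x+w,::-1],(400,300),interpolation=cv2.INTER_CUBIC)
cv2.imwrite('pics/c6.png',np.hstack([r(a,190,130,100,75),r(b,128,0,256,192)]))
E
```

```text
time_s: 14.15
eef_pos: [0.6025, 0.0774, 0.0757]
tcp_rot: [0.005, -0.077, 0.997, 0.0]
contact_force: [8.9, 1.2, 0.7]
opening: 0.0189
gripper_force: 59.5
[8.87139095 1.23624962 0.70625263] 59.51735079288483 [0.60254922 0.07743312 0.07568502]
```

View pics/c6.png

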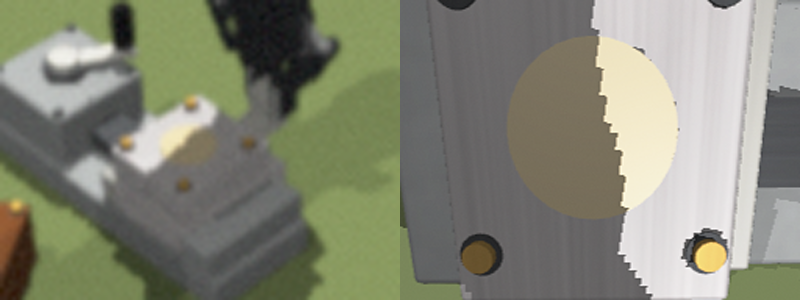

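The wrist crop shows the disc centred near (593,127), with the upper half above the blade. I'll check that the flask hasn't slid.

Run:
```python
from h import *
s=arm.observe();K,W=cam('wrist',s)
i=cv2.imread('pics/c6.png')
for h in (.0905,.0935): print(ray(K,W,(128+192.5*.64,127.5*.64),h))
l=ray(K,W,(128+107*.64,127*.64),.0935);r=ray(K,W,(128+278*.64,127*.64),.0935);print('disc dia',np.linalg.norm(r-l))
z=np.load('w2.npz');l=ray(z['K'],z['W'],(102,138),.0905);r=ray(z['K'],z['W'],(148,138),.0905);print(np.linalg.norm(r-l))
```

```text
[0.51322007 0.06079506 0.0905    ]
[0.51331033 0.06084889 0.0935    ]
disc dia 0.04447313519441186
0.04445876418787941
```

```bash
python3 -c "
from plant import arm
s=arm.observe();print(s['contact_force'],s['qvel'].max());print(arm.finish_job())"
```

```text
[9.03628752 1.83191022 1.39576107] 0.0004238319747614434
the job is handed in; nothing more can be done
None
```

I handed the job in at about 14 s, with no verdict returned: the flask is clamped with about 17 N at the knob and the crank let go. The held wedge is about 34 mm inside the notch, carrying the upper half roughly 3 mm up, judged from the push distance and forces. The flask shifted about 1 mm or less during the push, and I touched nothing else on the bench.

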